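# Fit the display base with the post that suits its socket

### The arm

A 6-joint arm with a two-finger parallel gripper is mounted at the origin on a cart in front of the work surface, level with it; the furniture and walls round the work are solid. World frame = base frame: x ahead of the robot, y to its left, z up, the work surface at z = 0. Lengths are in m, angles in degrees, forces in N, time in s.
With the tool pointing down it reaches from about 0.325 to 0.85 m from the base axis. Payload 15.5 kg.
Tool frame: the origin (TCP) lies at the very end of the fingers, on their centre line; the grasp point (between the pads) lies arm.grip_depth behind it (arm.grip_depth is the distance from the TCP to the grasp point, in m); z points along the fingers, y is the line along which they close (so a half turn about z gives the same grasp; the last joint's range is limited). The gripper opens to 91 mm and grips with 3 to 60 N. Pads are 32 mm wide; open, the fingers measure 118 mm over their backs; the gripper's body (76 mm by 178 mm) begins 60 mm behind the grasp point.
Start: joints at [68.554, 28.281, 77.091, -0, 74.628, -5.472], TCP at [0.172, 0.601, 0.214] pointing down, gripper open.
Joint ranges: [-166.48, 166.48], [-47.26, 123.95], [12.59, 153.08], [-70.14, 250.14], [6.76, 159.57], [-176.63, 176.63]. Speed limits (degrees/s): [108.29, 108.29, 147.25, 172.46, 172.46, 172.46].

### API

Orientations are given as a 3x3 rotation matrix whose columns are the frame's x, y, z axes.
In Python, from rig import arm gives the robot as it stands. Calls block until the motion is done:
- arm.move_to(position, orientation): joint-space move of the TCP to a pose.
- arm.move_l(position, orientation=None, feed=0.15): straight line of the TCP; orientation=None keeps the orientation; feed is the mean speed in m/s.
- arm.move_joints(angles): joint-space move.
- arm.grip(opening): finger opening in m; the grip force is fixed at half the most; returns when the fingers have stopped.
- arm.sleep(seconds).
- arm.solve_ik(position, orientation): joint angles nearest the present ones, or None.
- arm.snapshot(name): name is "scene" or "top" or "wrist"; returns the picture (384x512x3 uint8, red, green, blue); there is no depth.
- arm.get_calibration(name): a dict with "intrinsics" (3x3 intrinsics, pixels), "k1" (the pictures are not rectified: a ray, as slopes to the right and down, at radius r is drawn at 1 + k1 r^2 times it, then the intrinsics apply), "cam_to_world" (4x4, takes a point from camera to world coordinates). Camera axes: x right, y down, z forward; pixel columns grow to the right and rows downward; lengths in m; the calibration is good to about 2 mm. A picture is of the moment at which its call begins: read the wrist's pose just before it. get_calibration takes no time and is no camera call; for the wrist camera it gives the pose at the moment of the call.
A pose or a line that the arm cannot do raises arm.Unreachable and nothing moves.
- arm.sign_off(): hands the job in; it is judged then, once.
Readings, each from a call of its own:
- arm.current_t(): time.
- arm.current_joint_positions(): joint angles.
- arm.current_dq(): joint speeds.
- arm.current_tau(): joint torques, N m.
- arm.current_ee_pos(): TCP position.
- arm.current_tool_rot(): TCP orientation.
- arm.current_force(): force on the tool from outside, world axes, zero at the start.
- arm.current_torque(): the same for the moment, N m.
- arm.current_width(): finger opening in m.
- arm.current_grasp_force(): force on a finger pad.
Only numpy, scipy, OpenCV 4.12 (cv2) and the standard library are available. Lean on these libraries where they do the work, as an engineer would, in place of code of your own. Each camera call takes 0.05 s, during which the arm holds its last target. There are 200 camera calls.

### The job

Three lacquered display posts of different thickness are drying on the notched rest. Take the one whose shank fits the brass socket of the round wooden base snugly (the thickest that still goes in) and stand it upright in the socket, cradle up and foot right down on the socket's floor. Leave the other two posts on the rest and the things around them where they are.

Things in the scene. Friction and masses are not known exactly. Their poses are not given: they have to be found in the camera images.
- post_small: small post: steel shank 8 mm thick (plain from 0 to 117 mm, foot chamfered 2 mm), brass collar, black rubber U cradle 28 mm wide on top; 146 mm long. Origin: centre of the foot end; z along the post to the cradle, which spreads along y. Lies in one of the notches (varies), foot on the table on the robot's side, rising 16 degrees away from it; bears on the notch 108 mm from the foot
- post_medium: medium post: steel shank 12 mm thick (plain from 0 to 119 mm, foot chamfered 2 mm), brass collar, black rubber U cradle 36 mm wide on top; 154 mm long. Origin: centre of the foot end; z along the post to the cradle, which spreads along y. Lies in one of the notches (varies), foot on the table on the robot's side, rising 16 degrees away from it; bears on the notch 108 mm from the foot
- post_large: large post: steel shank 16 mm thick (plain from 0 to 123 mm, foot chamfered 2 mm), brass collar, black rubber U cradle 44 mm wide on top; 164 mm long. Origin: centre of the foot end; z along the post to the cradle, which spreads along y. Lies in one of the notches (varies), foot on the table on the robot's side, rising 16 degrees away from it; bears on the notch 108 mm from the foot
- rest: fixed wooden drying rest: strip 228 mm long (its y), 16 mm thick, on a foot board 50 mm wide; three notches 24 mm wide, 90 mm apart, floors 30 mm and teeth 43 mm above the table. Origin: on the table under the strip's near (robot side) face at the middle notch; x points away from the posts' feet
- plinth: round display base, loose on the thin cutting mat, 0.7 kg: dark turned wood 110 mm across, 18 mm high; on it a brass flange 44 mm wide, 3 mm thick, and an upright brass socket tube, bore 14.4 mm (mouth slightly flared), 22 mm outside (26 mm at the mouth), 36 mm deep. Origin: centre of its underside; z up
- socket_mouth (a point): centre of the socket's mouth, 57 mm above the plinth's underside
- socket_floor (a point): centre of the socket's floor, 21 mm above the plinth's underside: the foot centre of a fully seated post is here
- glue_bottle: bystander: white glue bottle with a long nozzle, 36 mm in diameter, 102 mm high, upright; origin under its centre
- medium_bottle: bystander: stout white bottle with a white cap, 42 mm in diameter, 97 mm high, upright; origin under its centre
- paint_tan: bystander: capped dropper bottle of tan paint, 25 mm in diameter, 87 mm high, upright; origin under its centre
Things that resemble listed ones, but are neither listed nor needed, are in the scene too. What is shaped like the post_medium but green is not meant.

How it is judged:
By the outcome, as a careful person would: the job done as asked, in the order asked, and still so for the second after the job is handed in, with the robot touching nothing.
It also fails if it takes over 48 s, if anything falls off the work surface, if the arm or the gripper's body presses on something with over 40 N, if the wrist force passes 120 N, or if a joint passes its speed limit or range.

## Working session

There is one attempt and no reset: what is moved stays moved. The work goes in short steps, each a Python script; the robot and the scene stay as the last script left them, time stands still between calls to the robot, and variables do not carry over. Pictures are saved under pics/ and viewed, at most 10 in all, crops included, and the job is handed in when it is done.

```bash
mkdir -p pics; ls
cat > h.py <<'E'
import numpy as np, cv2
from rig import arm
def save(name,img): cv2.imwrite(f"pics/{name}.png", cv2.cvtColor(img,cv2.COLOR_RGB2BGR))
def ray(cal,uv):
    K=np.array(cal["intrinsics"]);k=cal["k1"];T=np.array(cal["cam_to_world"])
    d=np.linalg.inv(K)@[uv[0],uv[1],1.];rd=np.hypot(d[0],d[1]);r=rd
    for _ in range(30): r=rd/(1+k*r*r)
    s=r/rd if rd>0 else 1
    return T[:3,3],T[:3,:3]@np.array([d[0]*s,d[1]*s,1.])
def onz(cal,uv,z):
    o,d=ray(cal,uv);return o+d*(z-o[2])/d[2]
def proj(cal,p):
    K=np.array(cal["intrinsics"]);T=np.array(cal["cam_to_world"])
    q=T[:3,:3].T@(np.asarray(p)-T[:3,3]);x=q[:2]/q[2];x=x*(1+cal["k1"]*(x@x))
    return (K@[x[0],x[1],1])[:2]
E
python3 - <<'E'
from h import *
print(arm.current_t(),arm.grip_depth)
for n in("scene","top","wrist"):
    c=arm.get_calibration(n);im=arm.snapshot(n);np.save(f"{n}.npy",im);save(n,im)
    print(n,np.round(c["intrinsics"],1).tolist(),c["k1"],np.round(c["cam_to_world"],3).tolist())
a=np.load("top.npy");b=np.load("scene.npy");
save("t",cv2.resize(a,(800,600),interpolation=cv2.INTER_CUBIC))
save("s",cv2.resize(b,(800,600),interpolation=cv2.INTER_CUBIC))
E
```

```text
pics
0.0 0.0188
scene [[415.2, 0.0, 248.7], [0.0, 415.2, 191.3], [0.0, 0.0, 1.0]] -0.004132078706298168 [[0.822, -0.383, 0.421, 0.073], [-0.569, -0.534, 0.626, -0.547], [-0.015, -0.754, -0.657, 0.942], [0.0, 0.0, 0.0, 1.0]]
top [[404.6, 0.0, 255.7], [0.0, 404.6, 195.0], [0.0, 0.0, 1.0]] -0.02528160297851996 [[0.02, -0.996, 0.089, 0.513], [-1.0, -0.018, 0.02, 0.239], [-0.018, -0.089, -0.996, 1.318], [0.0, 0.0, 0.0, 1.0]]
wrist [[271.0, 0.0, 259.4], [0.0, 271.0, 189.1], [0.0, 0.0, 1.0]] 0.0075650192669897585 [[0.275, 0.93, 0.243, 0.104], [0.961, -0.266, -0.069, 0.62], [0.0, 0.252, -0.968, 0.385], [0.0, 0.0, 0.0, 1.0]]
```

View pics/t.png

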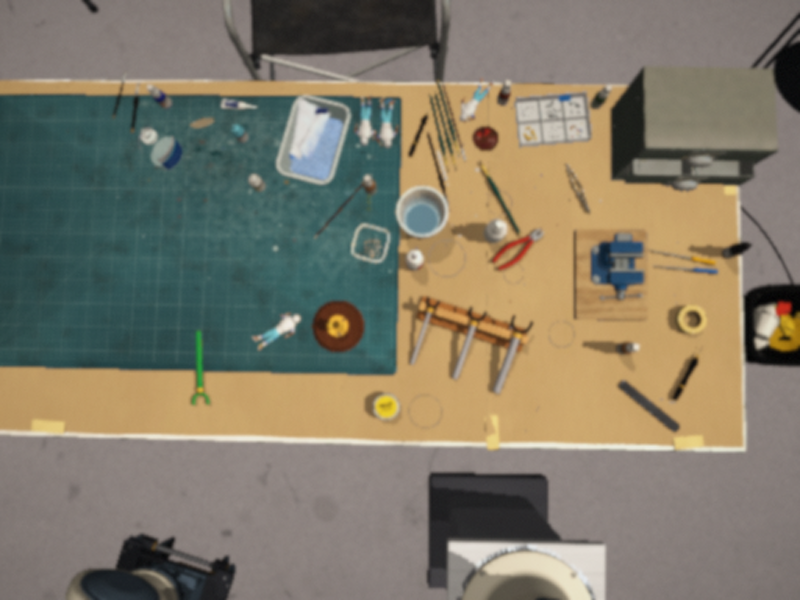

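View pics/s.png

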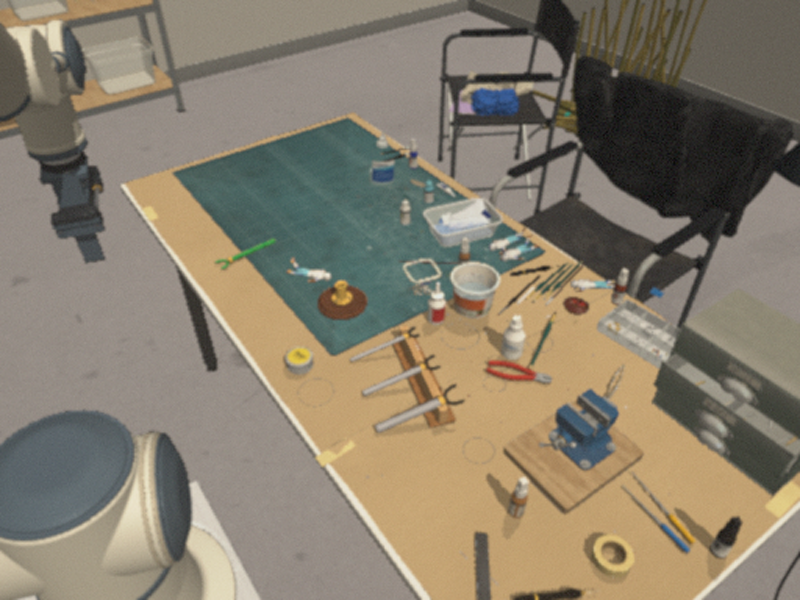

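The top view shows the rest at (475,320) with three steel posts. Their feet are at about (415,362), (457,377) and (500,390), and their thickness grows left to right. The plinth is at (338,326), with its brass socket on the mat. The green look-alike at (198,365) is not meant. The candidate for the 14.4 mm bore is the 12 mm post, which looks like the middle one. I'll measure it from closer with the wrist camera.

Run:
```python
from h import *
c=arm.get_calibration("top")
P=lambda u,v,z:np.round(onz(c,(u*.64,v*.64),z),3)
for n,u,v,z in(("footS",413,362,.004),("footM",457,377,.006),("footL",499,391,.008),("cradM",474,315,.045),("cradL",522,325,.045),("restL",420,303,.043),("restR",527,342,.043),("socket",338,325,.057),("plinthc",338,327,.018)):print(n,P(u,v,z))
R=np.array(arm.current_tool_rot());print(np.round(R,3).tolist())
T=np.array(c0:=arm.get_calibration("wrist")["cam_to_world"])
p=np.array(arm.current_ee_pos());print("cam in tool",np.round(R.T@(T[:3,3]-p),3),np.round(R.T@T[:3,:3],3).tolist())
s=P(338,325,.057)
for az in(-60,-30,0,20,40,60,90):
  for lean in(16,25,35,45,60):
    e=np.radians(lean);a=np.radians(az)
    z=np.array([np.cos(e)*np.cos(a),np.cos(e)*np.sin(a),-np.sin(e)])
    out=[]
    for sg in(1,-1):
      y=sg*np.array([-np.sin(a),np.cos(a),0]);x=np.cross(y,z)
      Rr=np.c_[x,y,z];g=np.array([s[0],s[1],.021+.07])
      ok=[]
      for dz in(0,.05):
        q=arm.solve_ik(g+[0,0,dz]+z*arm.grip_depth,Rr);ok.append(None if q is None else np.round(q).tolist())
      out.append(ok)
    print(az,lean,out)
```

```text
footS [0.512 0.235 0.004]
footM [0.483 0.144 0.006]
footL [0.456 0.058 0.008]
cradM [0.609 0.114 0.045]
cradL [0.591 0.018 0.045]
restL [0.631 0.223 0.043]
restR [0.557 0.007 0.043]
socket [0.583 0.387 0.057]
plinthc [0.581 0.391 0.018]
[[-0.961, 0.275, -0.0], [0.275, 0.961, -0.001], [0.0, -0.001, -1.0]]
cam in tool [ 0.07  -0.    -0.172] [[0.0, -0.968, -0.252], [1.0, -0.0, 0.002], [-0.002, -0.252, 0.968]]
-60 16 [[[53.0, 66.0, 60.0, -63.0, 98.0, 41.0], [53.0, 62.0, 61.0, -64.0, 100.0, 38.0]], [[53.0, 66.0, 60.0, -63.0, 98.0, -139.0], [53.0, 62.0, 61.0, -64.0, 100.0, -142.0]]]
-60 25 [[[52.0, 61.0, 63.0, -57.0, 93.0, 39.0], [52.0, 58.0, 63.0, -57.0, 95.0, 36.0]], [[52.0, 61.0, 63.0, -57.0, 93.0, -141.0], [52.0, 58.0, 63.0, -57.0, 95.0, -144.0]]]
-60 35 [[[50.0, 57.0, 65.0, -50.0, 86.0, 37.0], [50.0, 53.0, 64.0, -50.0, 89.0, 33.0]], [[50.0, 57.0, 65.0, -50.0, 86.0, -143.0], [50.0, 53.0, 64.0, -50.0, 89.0, -147.0]]]
-60 45 [[[47.0, 53.0, 67.0, -43.0, 80.0, 33.0], [47.0, 49.0, 66.0, -43.0, 84.0, 30.0]], [[47.0, 53.0, 67.0, -43.0, 80.0, -147.0], [47.0, 49.0, 66.0, -43.0, 84.0, -150.0]]]

[... 4082 characters left out ...]
60.0], [1.0, 53.0, 95.0, 82.0, 76.0, -56.0]]]
90 25 [[[2.0, 53.0, 94.0, 78.0, 68.0, 126.0], [2.0, 48.0, 94.0, 76.0, 69.0, 131.0]], [[2.0, 53.0, 94.0, 78.0, 68.0, -54.0], [2.0, 48.0, 94.0, 76.0, 69.0, -49.0]]]
90 35 [[[5.0, 48.0, 93.0, 70.0, 60.0, 136.0], [5.0, 43.0, 93.0, 67.0, 62.0, 141.0]], [[5.0, 48.0, 93.0, 70.0, 60.0, -44.0], [5.0, 43.0, 93.0, 67.0, 62.0, -39.0]]]
90 45 [[[9.0, 44.0, 92.0, 59.0, 54.0, 148.0], [9.0, 40.0, 90.0, 56.0, 57.0, 154.0]], [[9.0, 44.0, 92.0, 59.0, 54.0, -32.0], [9.0, 40.0, 90.0, 56.0, 57.0, -26.0]]]
90 60 [[[15.0, 41.0, 87.0, 39.0, 51.0, 170.0], [15.0, 37.0, 85.0, 36.0, 55.0, 175.0]], [[15.0, 41.0, 87.0, 39.0, 51.0, -10.0], [15.0, 37.0, 85.0, 36.0, 55.0, -5.0]]]
```

Run:
```python
from h import *
import pickle
R=np.array(arm.current_tool_rot());D=[]
for n,p in(("B",[.55,.37,.20]),("A",[.50,.14,.17])):
    arm.move_to(p,R);c=arm.get_calibration("wrist");im=arm.snapshot("wrist");D.append((c,im))
    save("w"+n,cv2.resize(im,(800,600),interpolation=cv2.INTER_CUBIC))
    pr=lambda q:np.round(proj(c,q),1)
    print(n,"footM",pr([.483,.144,.006]),"socket",pr([.583,.387,.057]),arm.current_t())
pickle.dump(D,open("w.pkl","wb"))
```

```text
B footM [ 86.2 170.4] socket [279.7 202.2] 1.825
A footM [257.7 161.7] socket [497.3 195.6] 2.8167
```

View pics/wA.png

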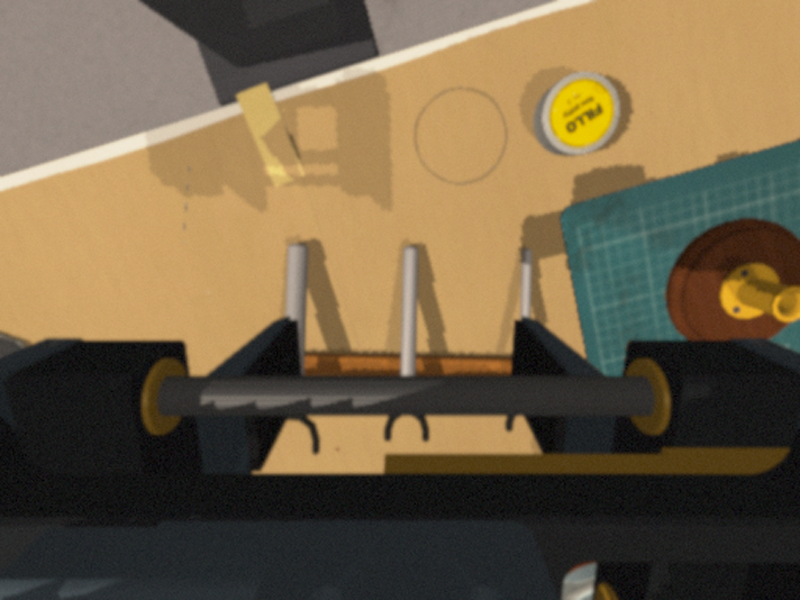

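View pics/wB.png

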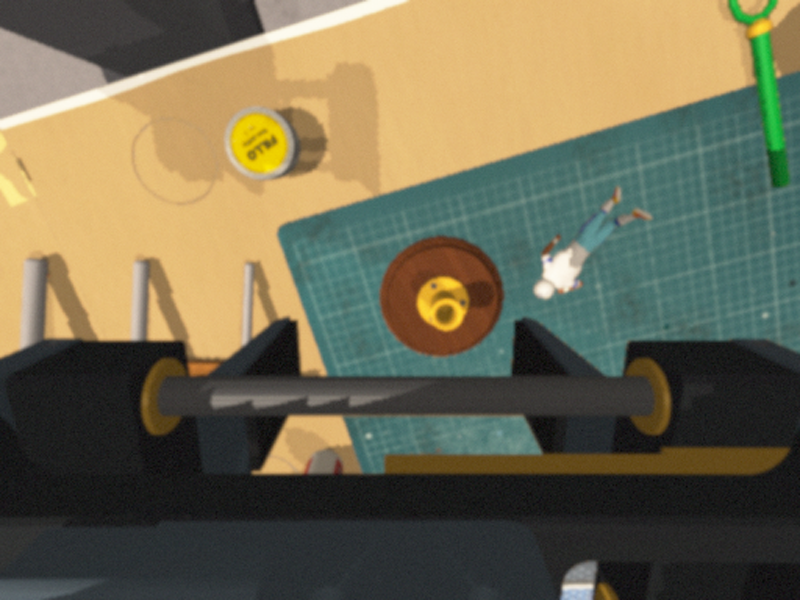

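Wrist view A shows the three posts at columns 297 (about 18 px wide), 410 (about 12 px) and 525 (about 8 px) in 800-scale, so the middle one is the 12 mm post. Wrist view B shows the plinth with its socket mouth at about (446,313), and the green fake at (770,100), which I'm excluding. Next I'll measure widths and positions and make one confirming crop.

Run:
```python
from h import *
import pickle
(cB,B),(cA,A)=pickle.load(open("w.pkl","rb"))
hsv=cv2.cvtColor(A,cv2.COLOR_RGB2HSV)
g=((hsv[...,1]<70)&(hsv[...,2]>85)).astype(np.uint8)
n,l,st,ce=cv2.connectedComponentsWithStats(g[140:236,170:350])
cents={}
for i in range(1,n):
    if st[i,4]<150: continue
    r=np.where((l==i).any(1))[0]; rr=[];
    for y in r:
        x=np.where(l[y]==i)[0]; rr.append((y+140,x.min()+170,x.max()+170))
    rr=np.array(rr);cents[i]=rr
    mid=rr[8:-8];w=(mid[:,2]-mid[:,1]+1)
    f=np.polyfit(mid[:,0],(mid[:,1]+mid[:,2])/2,1)
    print(i,"rows",rr[0,0],rr[-1,0],"w",np.median(w),"col at 160,230",np.polyval(f,[160,230]).round(2))
# socket
hb=cv2.cvtColor(B,cv2.COLOR_RGB2HSV)
m=((hb[...,0]>15)&(hb[...,0]<32)&(hb[...,1]>150)&(hb[...,2]>90)).astype(np.uint8)
sub=B[150:232,240:330]
save("crop",np.hstack([cv2.resize(A[145:240,170:350],(500,264),interpolation=cv2.INTER_CUBIC),cv2.resize(sub,(290,264),interpolation=cv2.INTER_CUBIC)]))
# top-view plinth
```

```text
1 rows 156 234 w 12.0 col at 160,230 [188.12 192.7 ]
2 rows 158 235 w 9.0 col at 160,230 [262.38 260.61]
3 rows 160 203 w 6.0 col at 160,230 [336.56 336.3 ]
```

View pics/crop.png

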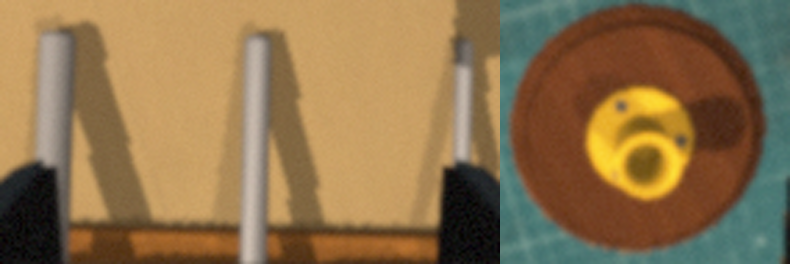

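The crop confirms it. The posts at 512-columns 188, 262 and 336 measure 12, 9 and 6 px wide (16, 12 and 8 mm), so the middle one is post_medium, and it is steel rather than green. The socket mouth ring is at about (285,201). Next I compute the poses.

```bash
cat > pose.py <<'E'
from h import *
import pickle
(cB,B),(cA,A)=pickle.load(open("w.pkl","rb"))
t16=np.tan(np.radians(16))
def post():
    a=np.array([.96,-.28]);foot=np.array([.483,.144])
    for _ in range(6):
        n=np.r_[-t16*a,1.]
        pts=[]
        for v in(160.,230.):
            u=np.interp(v,[160,230],[262.38,260.61]);o,d=ray(cA,(u,v))
            s=(.0058-o[2]-( -t16*a@(o[:2]-foot)))/(n@d);pts.append(o+s*d)
        foot=pts[0][:2]; a=pts[1][:2]-pts[0][:2];a/=np.linalg.norm(a)
    # visible foot end: top rim of foot face (r~5), at row ~157.5
    e=onz(cA,(262.4,157.6),.0058+.005)[:2]
    f=foot+a*((e-foot)@a); 
    f=f+a*.0015
    return f,a
E
python3 - <<'E'
from pose import *
f,a=post();print("foot",f,"az",np.degrees(np.arctan2(a[1],a[0])))
g=cv2.cvtColor(B,cv2.COLOR_RGB2HSV);s=B[185:216,268:304]
h=g[185:216,268:304]
m=((h[...,1]>150)&(h[...,2]>190)).astype(np.uint8)
print("V");print(h[...,2][::2,::2])
for u,v in((285.0,200.6),(285.2,201)):print(onz(cB,(u,v),.058))
oB,dB=ray(cB,(285.1,200.8));oA,dA=ray(cA,(503.7,194.2))
st=np.linalg.lstsq(np.c_[dB,-dA],oA-oB,rcond=None)[0];print("tri",oB+dB*st[0],oA+dA*st[1])
T=np.load("top.npy");c=arm.get_calibration("top");hh=cv2.cvtColor(T,cv2.COLOR_RGB2HSV)
m=((hh[...,0]<12)&(hh[...,1]>110)&(hh[...,2]<140)).astype(np.uint8);m[:,:190]=0;m[:,245:]=0;m[:185]=0;m[235:]=0
m=cv2.morphologyEx(m,cv2.MORPH_CLOSE,np.ones((15,15)));
cn=max(cv2.findContours(m,0,2)[0],key=cv2.contourArea);e=cv2.fitEllipse(cn);print(e,onz(c,e[0],.014))
E
```

```text
foot [0.48050046 0.15087887] az -17.48694176746291
V
[[139 223 233 232 221 214 223 204 204 217 211 209 198 192 177 120  83  80]
 [184 230 235 234 231 214 166 133 124 133 153 183 194 192 186 145  85  83]
 [221 232 233 232 215 170 139 126 120 123 125 154 187 191 190 167  99  83]
 [239 240 233 229 195 166 161 183 215 218 206 176 180 174 162 172 115  77]
 [245 249 241 229 193 194 234 245 245 244 247 245 223 152  97 148 109  82]
 [247 251 248 237 216 241 243 218 187 182 210 244 249 213 144 164 106  87]
 [237 251 250 247 243 245 194 147 138 131 131 216 249 247 215 177 113 116]
 [213 250 251 250 251 232 142 117 124 115 119 184 244 252 244 185 122 125]
 [159 242 251 250 250 216 128 116 115 111 130 188 242 251 231 146 120 122]
 [123 188 246 245 242 224 144 117 116 116 144 204 243 250 198 122 118 121]
 [117 130 193 233 236 240 188 142 131 141 182 229 249 243 156 118 116 117]
 [116 118 125 163 217 240 234 206 190 203 226 246 246 203 123 117 116 118]
 [115 112 117 122 135 173 228 240 240 241 243 237 191 133 124 122 116 117]
 [116 117 118 119 124 124 142 172 212 209 188 156 126 122 124 124 118 118]
 [114 117 119 117 120 123 123 121 126 124 130 123 118 122 122 122 122 118]
 [116 117 116 114 119 118 121 122 120 118 123 126 120 122 121 122 124 121]]
[0.58249765 0.39366899 0.058     ]
[0.58305378 0.39377468 0.058     ]
tri [0.58311249 0.39373424 0.05695657] [0.58329779 0.39368721 0.05701583]
((216.12306213378906, 208.4768524169922), (30.656408309936523, 31.00043296813965), 14.174277305603027) [0.58375846 0.39244962 0.014     ]
```

```bash
cat > plan.py <<'E'
from pose import *
L=np.radians(25);S=.070
def rot(d,y):  # d post axis, y horizontal left
    n=np.cross(d,y); z=-np.sin(L)*d-np.cos(L)*n
    return np.c_[np.cross(y,z),y,z]
def grasp():
    f,a=post();c,s=np.cos(np.radians(16)),np.sin(np.radians(16))
    d=np.r_[a*c,s];y=np.array([-a[1],a[0],0]);R=rot(d,y)
    return np.r_[f,.0058]+d*S+R[:,2]*arm.grip_depth,R
def up(foot,az=75):
    z=np.radians(az);R=rot(np.array([0,0,1.]),np.array([-np.sin(z),np.cos(z),0]))
    return np.asarray(foot)+[0,0,S]+R[:,2]*arm.grip_depth,R
SOCK=np.array([.583,.3935])
E
python3 - <<'E'
from plan import *
p,R=grasp();print(p,R.round(2).tolist(),np.linalg.det(R))
print(arm.solve_ik(p,R),arm.solve_ik(p+[0,0,.2],R))
for z in(.021,.09,.2):print(arm.solve_ik(*up(np.r_[SOCK,z])))
E
```

```text
[0.54187402 0.13154324 0.00652607] [[-0.94, 0.3, -0.15], [0.3, 0.95, 0.05], [0.16, 0.0, -0.99]] 1.0000000000000002
[  5.29625096  41.8550871   90.54644836   4.19149116  55.97765895
 -69.81720741] [  5.29625096  27.340538    80.82866887   3.5249693   80.15708172
 -68.07244746]
[  4.69270182  51.09247169 105.16196519  97.30397721  59.34822088
 116.14844694]
[  4.69270182  43.39990315 104.96751804  92.57523468  58.66745847
 125.31732091]
[  4.69270182  32.00067551 101.93413818  83.81719744  59.12550249
 142.18115561]
```

Run:
```python
from plan import *
p,R=grasp()
arm.grip(.045)
arm.move_to(p+[0,0,.09],R)
arm.move_l(p,R,feed=.1)
print("f",np.round(arm.current_force(),1))
print(arm.grip(.0),arm.current_width(),arm.current_grasp_force(),arm.current_t())
arm.move_l(p+[0,0,.05],R,feed=.08)
print(arm.current_width(),arm.current_grasp_force(),np.round(arm.current_force(),1))
arm.move_l(p+[0,0,.2],R,feed=.2)
save("lift",arm.snapshot("scene"))
q,Q=up(np.r_[SOCK,.2]);arm.move_to(q,Q)
q,Q=up(np.r_[SOCK,.085]);arm.move_l(q,Q,feed=.12)
print(arm.current_width(),arm.current_grasp_force(),np.round(arm.current_force(),1),arm.current_t())
c=arm.get_calibration("wrist");w=arm.snapshot("wrist");pickle.dump((c,w),open("hov.pkl","wb"))
s=arm.snapshot("scene");np.save("s2.npy",s)
k=proj(arm.get_calibration("scene"),np.r_[SOCK,.1]).astype(int);print(k,proj(c,np.r_[SOCK,.085]),proj(c,np.r_[SOCK,.057]))
cr=s[k[1]-60:k[1]+60,k[0]-50:k[0]+50]
save("hov",np.hstack([cv2.resize(w,(480,360)),cv2.resize(cr,(300,360),interpolation=cv2.INTER_CUBIC)]))
```

```text
f [-0.   0.3  0.2]
False 0.011580668631585685 29.999789893627167 5.7583
0.011002489334498116 29.999312460422516 [-0.3  0.7 -1.5]
0.01133038401722604 29.999448359012604 [-0.5  1.1 -1.1] 11.7917
[217 172] [260.41455345 127.65571016] [260.42973679  88.45951938]
```

View pics/hov.png

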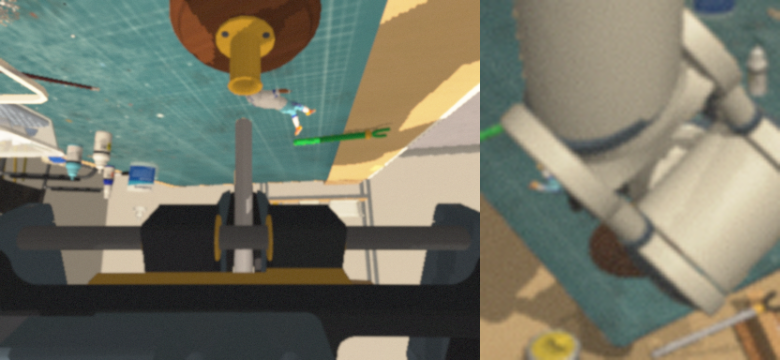

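The hover view shows the post hanging with its foot at about (259,126) in 512-scale, close to the predicted (260.4,127.7), and the mouth near (262,92). Next I measure the lateral offset.

Run:
```python
from plan import *
c,w=pickle.load(open("hov.pkl","rb"))
hs=cv2.cvtColor(w,cv2.COLOR_RGB2HSV)
g=((hs[...,1]<60)&(hs[...,2]>60)).astype(np.uint8)
for v in range(120,204,6):
    x=np.where(g[v,245:275])[0]+245
    print(v,(x.min(),x.max(),len(x)) if len(x) else None,proj(c,np.r_[SOCK,.085+(v-127.7)*.0007]).round(1) if 0 else "")
b=((hs[...,0]>14)&(hs[...,0]<34)&(hs[...,1]>140)&(hs[...,2]>80)).astype(np.uint8)
for v in range(40,106,5):
    x=np.where(b[v,225:300])[0]+225
    print("b",v,(x.min(),x.max(),(x.min()+x.max())/2) if len(x) else None)
for z in(.085,.1,.12,.14):print(z,proj(c,np.r_[SOCK,z]))
print("px/mm",np.linalg.norm(proj(c,np.r_[SOCK,.057])-proj(c,np.r_[SOCK,.057]+.01*np.array([-np.sin(np.radians(75)),np.cos(np.radians(75)),0])))/10)
T=np.array(c["cam_to_world"]);print("cam",T[:3,3],T[:3,2],arm.current_ee_pos()-up(np.r_[SOCK,.085])[0])
cv2.imwrite("pics/z.png",cv2.cvtColor(cv2.resize(w[20:210,190:330],(560,760)[::1],interpolation=cv2.INTER_CUBIC)[:600],cv2.COLOR_RGB2BGR))
```

```text
120 None 
126 (np.int64(254), np.int64(264), 11) 
132 (np.int64(250), np.int64(268), 19) 
138 (np.int64(250), np.int64(268), 19) 
144 (np.int64(250), np.int64(268), 19) 
150 (np.int64(250), np.int64(269), 20) 
156 (np.int64(251), np.int64(268), 18) 
162 (np.int64(250), np.int64(268), 19) 
168 (np.int64(251), np.int64(268), 18) 
174 (np.int64(250), np.int64(268), 19) 
180 (np.int64(250), np.int64(269), 20) 
186 (np.int64(248), np.int64(269), 21) 
192 (np.int64(249), np.int64(269), 20) 
198 (np.int64(248), np.int64(274), 27) 
b 40 (np.int64(229), np.int64(293), np.float64(261.0))
b 45 (np.int64(230), np.int64(292), np.float64(261.0))
b 50 (np.int64(231), np.int64(291), np.float64(261.0))
b 55 (np.int64(234), np.int64(287), np.float64(260.5))
b 60 (np.int64(241), np.int64(281), np.float64(261.0))
b 65 (np.int64(244), np.int64(278), np.float64(261.0))
b 70 (np.int64(244), np.int64(278), np.float64(261.0))
b 75 (np.int64(244), np.int64(278), np.float64(261.0))
b 80 (np.int64(246), np.int64(276), np.float64(261.0))
b 85 (np.int64(246), np.int64(276), np.float64(261.0))
b 90 (np.int64(244), np.int64(279), np.float64(261.5))
b 95 (np.int64(245), np.int64(277), np.float64(261.0))
b 100 (np.int64(254), np.int64(268), np.float64(261.0))
b 105 None
0.085 [260.41455345 127.65571016]
0.1 [260.40621369 149.54497203]
0.12 [260.39486141 179.77405938]
0.14 [260.3832333  211.28072578]
px/mm 1.4822180118339916
cam [0.54012633 0.23109149 0.15646473] [ 0.25477536  0.95038779 -0.17847287] [2.19490815e-04 3.50294065e-05 8.06232862e-04]
```

View pics/z.png

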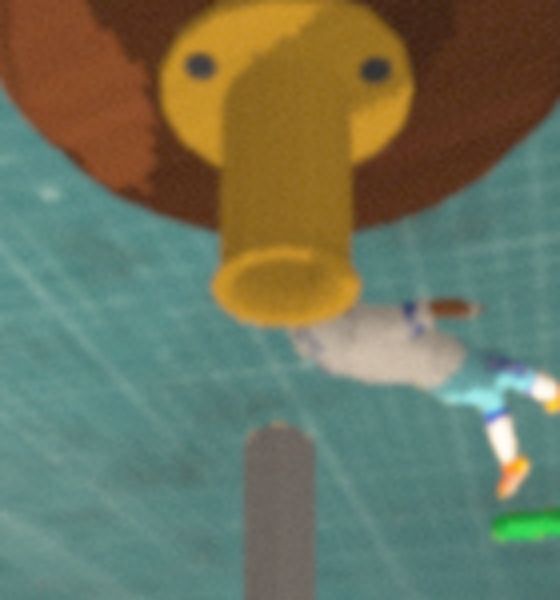

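The foot column is 259.2 and the socket column 261.2, so I shift the post +1.3 mm along tool y. The mouth centre is at row 91.5. I'll go to just above the mouth and look again.

Run:
```python
from plan import *
z=np.radians(75);yt=np.array([-np.sin(z),np.cos(z)]);ft=np.array([np.cos(z),np.sin(z)])
s=SOCK+.0013*yt+.001*ft;np.save("sock.npy",s)
q,Q=up(np.r_[s,.066]);arm.move_l(q,Q,feed=.05)
c=arm.get_calibration("wrist");w=arm.snapshot("wrist");pickle.dump((c,w),open("hov2.pkl","wb"))
print(arm.current_t(),np.round(arm.current_force(),1),proj(c,np.r_[s,.066]),proj(c,np.r_[s,.057]),proj(c,np.r_[s,.059]))
for y in(.0,.002,.004):print(proj(c,np.r_[s+y*ft,.058]))
save("z2",cv2.resize(w[60:160,200:320],(720,600),interpolation=cv2.INTER_CUBIC))
```

```text
12.475 [-0.1 -0.4 -0.5] [259.80025364 129.22598931] [259.79016841 116.38469487] [259.79239298 119.21894941]
[259.79127952 117.80045188]
[259.78648709 119.11038787]
[259.78179783 120.39213644]
```

View pics/z2.png

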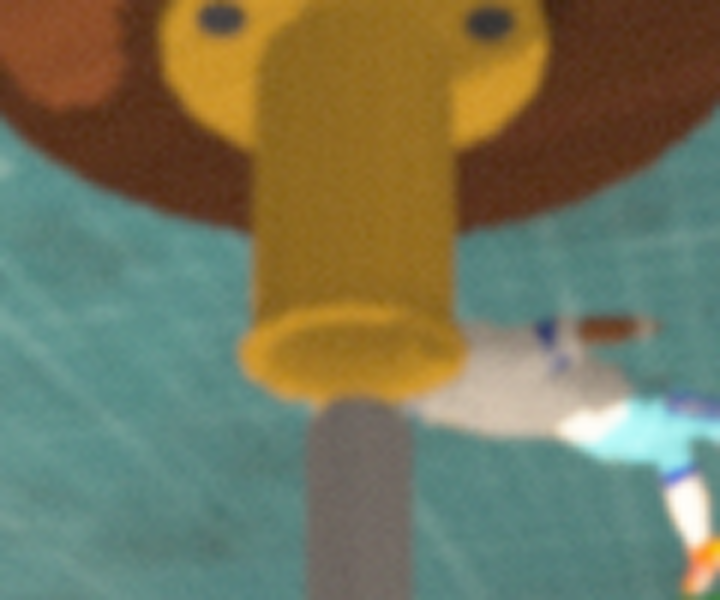

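The post's centre is at crop column 359 and the mouth's at 353, so I shift −0.6 mm along tool y. The row agrees. Now I descend in small steps with force monitoring.

Run:
```python
from plan import *
z=np.radians(75);yt=np.array([-np.sin(z),np.cos(z)]);ft=np.array([np.cos(z),np.sin(z)])
s=np.load("sock.npy")-.0006*yt+.0004*ft;np.save("sock.npy",s)
h=.066
arm.move_l(*up(np.r_[s,h]),feed=.03)
f0=np.array(arm.current_force())
while h>.016:
    h-=.003 if h>.027 else .001
    arm.move_l(*up(np.r_[s,h]),feed=.03)
    f=np.array(arm.current_force())-f0
    print(round(h,4),f.round(1),round(arm.current_ee_pos()[2]-up(np.r_[s,h])[0][2],4))
    if abs(f[2])>12 or np.linalg.norm(f[:2])>12:break
print(arm.current_t(),arm.current_width())
```

```text
0.063 [-0.8 -0.7 -0.4] -0.0002
0.06 [-0.2  0.4 -0. ] -0.0002
0.057 [ 0.   1.1 -0.7] -0.0002
0.054 [ 0.2  0.9 -0.4] -0.0002
0.051 [-0.2 -1.3 -0.2] -0.0002
0.048 [-0.6  0.2 -0.2] -0.0002
0.045 [ 0.3 -0.7 -1.1] -0.0002
0.042 [-0.6 -0.2 -1.1] -0.0003
0.039 [-0.7 -1.  -0.7] -0.0002
0.036 [-0.8 -1.4 -0.4] -0.0003
0.033 [-0.1 -1.  -1.7] -0.0003
0.03 [-0.5 -1.6 -1.2] -0.0003
0.027 [-1.2 -2.  -0.7] -0.0003
0.026 [-0.6 -2.3 -1.1] -0.0001
0.025 [-0.1 -2.6  0.4] -0.0
0.024 [-2.7 -2.5  6. ] 0.0004
0.023 [-3.9 -5.3 13.6] 0.0013
16.975 0.011102802349962602
```

Run:
```python
from plan import *
z=np.radians(75);ft=np.array([np.cos(z),np.sin(z),0])
arm.grip(.05)
p=np.array(arm.current_ee_pos());Q=np.array(arm.current_tool_rot())
arm.move_l(p-.08*ft,Q,feed=.08)
c=arm.get_calibration("wrist");w=arm.snapshot("wrist")
arm.move_l(p-.1*ft+[0,0,.15],Q,feed=.2)
arm.move_joints([68.554,28.281,77.091,0,74.628,-5.472]) if 0 else arm.move_l(p-.2*ft+[0,0,.25],Q,feed=.25)
print(arm.current_t(),np.round(arm.current_force(),1))
s=arm.snapshot("scene");t=arm.snapshot("top")
sk=np.load("sock.npy");k=proj(arm.get_calibration("scene"),np.r_[sk,.09]).astype(int)
kt=proj(arm.get_calibration("top"),np.r_[.56,.25,.05]).astype(int)
h=lambda i,a,b:cv2.resize(i,(a,b),interpolation=cv2.INTER_CUBIC)
save("fin",np.vstack([np.hstack([h(w,400,300),h(s[k[1]-50:k[1]+50,k[0]-50:k[0]+84],400,300)]),np.hstack([h(t[kt[1]-60:kt[1]+60,kt[0]-80:kt[0]+80],400,300),h(s,400,300)])]))
```

```text
20.5417 [ 0.4  0.5 -0.5]
```

View pics/fin.png

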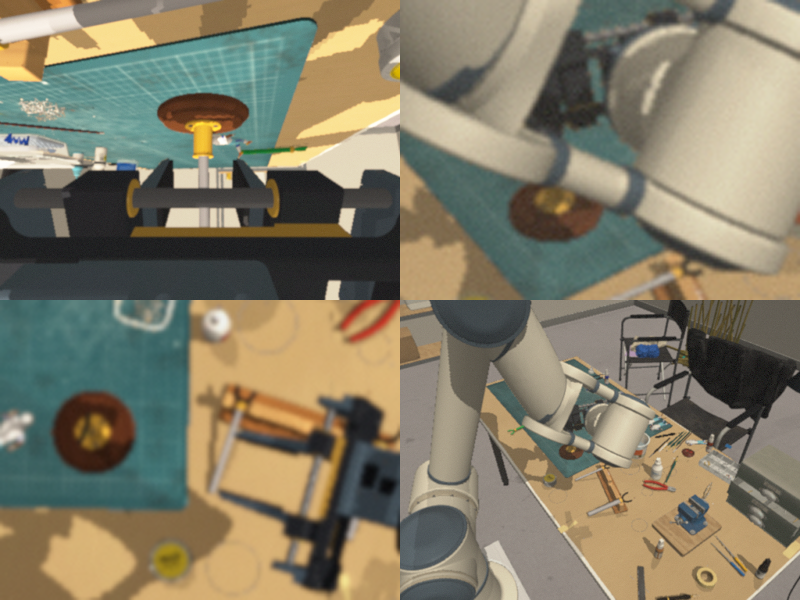

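The wrist view shows the post standing plumb in the socket. I move the arm clear and take one last look.

Run:
```python
from plan import *
arm.move_l(np.array(arm.current_ee_pos())+[-.05,-.05,.1],feed=.25)
q=arm.current_joint_positions();arm.move_joints([-50,10,90,0,80,0])
print(arm.current_t())
s=arm.snapshot("scene");t=arm.snapshot("top");cs=arm.get_calibration("scene")
sk=np.load("sock.npy");k=proj(cs,np.r_[sk,.09]).astype(int)
for z in(.057,.14,.175):print(z,(proj(cs,np.r_[sk,z])-(k-[40,45]))*5)
kt=proj(arm.get_calibration("top"),np.r_[.56,.25,.05]).astype(int)
h=lambda i,a,b:cv2.resize(i,(a,b),interpolation=cv2.INTER_CUBIC)
save("end",np.hstack([h(s[k[1]-45:k[1]+45,k[0]-40:k[0]+40],400,450),h(t[kt[1]-60:kt[1]+60,kt[0]-60:kt[0]+46],400,450)]))
```

```text
23.6583
0.057 [203.85406066 265.68286049]
0.14 [195.60542714 166.21580071]
0.175 [191.92223117 121.79033261]
```

View pics/end.png

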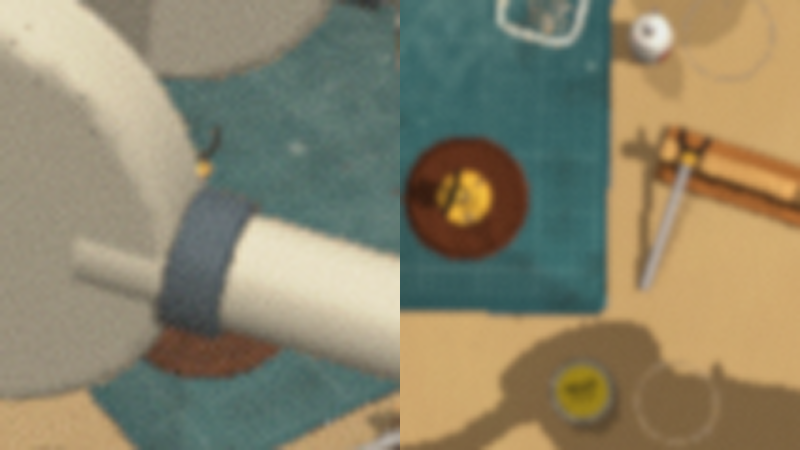

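The last picture shows the collar at row 168 and the cradle tip at about row 125. Predictions for a fully seated post are 166 and 122, so the post is upright and on the floor of the socket.

```bash
python3 -c "
from rig import arm
print(arm.sign_off(),arm.current_t())"
```

```text
the job is handed in; nothing more can be done
the job is handed in; nothing more can be done
```

I stood the 12 mm post (post_medium) upright in the brass socket, cradle up and foot on the floor as judged by contact force and the last picture, left the other two posts and the bystanders untouched, and handed the job in at about 24 s.

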